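# Bring the bolt caddy to the bench mat

## Robot

A 6-joint arm with a two-finger parallel gripper is mounted at the origin on a cart in front of the work surface, level with it; the furniture and walls round the work are solid. World frame = base frame: x ahead of the robot, y to its left, z up, the work surface at z = 0. Lengths are in m, angles in rad, forces in N, time in s.
With the tool pointing down it reaches from about 0.35 to 0.85 m from the base axis. Payload 8.1 kg.
Tool frame: the origin (TCP) lies between the finger pads; the fingertips stand nose_length ahead of it and the grasp point (between the pads) lies 2 mm behind it (nose_length is the distance from the TCP to the fingertips, in m); z points along the fingers, x is the direction in which the jaws open and shut, and the axes are right-handed (so a half turn about z gives the same grasp; the last joint's range is limited). The gripper opens to 93 mm and grips with 3 to 60 N. Pads are 15 mm wide; open, the fingers measure 128 mm over their backs; the gripper's body (75 mm by 188 mm) begins 65 mm behind the grasp point.
Start: joints at [1.201, 0.13, 1.488, -0, 1.523, -0.085], TCP at [0.169, 0.576, 0.206] pointing down, gripper open.
Joint ranges: [-2.96, 2.96], [-0.89, 2.26], [0.02, 2.5], [-1.34, 4.48], [0, 2.73], [-2.66, 2.66]. Speed limits (rad/s): [2.39, 2.39, 2.79, 3.14, 3.14, 3.14].

## Interface

Orientations are given as a rotation vector (axis times angle).
In Python, from plant import * gives the robot as it stands.
- The arm moves only by the tool carry_out, never from a script. Its argument "steps" is a list of rows, each an object with "xyz": the shift along the world's x, y, z in cm, a list of three; "rot": the turn, a rotation vector about the world's x, y, z in degrees, a list of three. In form: [{"xyz": [tx, ty, tz], "rot": [rx, ry, rz]}, ...]. A call has 1 to 10 rows; each row is the pose to reach, as a shift and turn from the pose commanded when the call began; what a row does not reach only later rows make up. A row lasts 1/10 s, in which the tool goes at most 50 mm and 8.59 degrees, less where a joint would pass 70% of its speed; a pose out of reach is approached as far as the arm can. A call with a gripper value outside its range is refused whole. "grip" is the opening, from 0 (shut) to 1 (fully open), set as the call begins (left out, the last holds). The fingers move at their own pace and stop on an object; "force" is the grip in N (left out, the last holds). Time passes only in rows, so rows that repeat a pose let the fingers close. It gives the time, the measured TCP pose, the force and the opening at its end, in the units of the state.
- read_state(): the state, without advancing time (a new reading comes with each control period).
- read_camera(name): name is "scene" or "top" or "wrist"; returns the picture (384x512x3 uint8, red, green, blue); there is no depth.
- calibration(name): a dict with "fov_y" (degrees; the focal length in pixels is half the picture's height over the tangent of half this angle, whatever the lens; pixels are square), "cx", "cy" (the principal point, pixels), "dist_coeffs" ([k1, k2, p1, p2, k3] as OpenCV has them; the pictures are not rectified), "xyz" and "attitude" of the camera in the world. Camera axes: x right, y down, z forward; pixel columns grow to the right and rows downward; lengths in m; the calibration is good to about 2 mm. A picture is of the moment at which its call begins: read the wrist's pose just before it. calibration takes no time and is no camera call; for the wrist camera it gives the pose at the moment of the call.
- close_job(): hands the job in, once; it reports no verdict.
The state is a dict: "t": time; "q": joint angles; "dq": joint speeds; "joint_torque": joint torques, N m; "tool_pos": TCP position; "orientation": TCP orientation; "force": force on the tool from outside, world axes, zero at the start; "wrist_torque": the same for the moment, N m; "opening": finger opening in m.
Only numpy, scipy, OpenCV 4.12 (cv2) and the standard library are available. Lean on these libraries where they do the work, as an engineer would, in place of code of your own. Each camera call takes 0.05 s, during which the arm holds its last target.

## Task

Pick up the orange parts caddy by its handle and carry it, level, over to the rubber mat without spilling the two loose bolts lying in it. Set it down on the middle of the mat, not dropped, with its handle running along the mat's long side, and let go with both bolts still inside.

Things in the scene. Friction and masses are not known exactly. Their poses are not given: they have to be found in the camera images.
- orange_caddy: Open orange plastic caddy, 0.25 kg (hidden spread), 116 (its x) by 86 mm (its y), walls 30 mm high and 3 thick, floor 3. A fixed wire bail from its short ends carries a black grip over the middle: bar 72 mm long (along x), 14 wide (y), 18 high, its centre 92 mm above the underside, clear all round. Origin: centre of underside; z up. A blue twin with brass washers stands near: not wanted; their places may be swapped.
- mat: Black ribbed rubber mat fixed to the bench at the robot's left, 170 mm (its x, the long side) by 130 mm (its y), 4 mm thick. Origin: centre of its underside, on the bench top (z = 0); z up. The fixed bench vice (160 mm high, x 0.19 to 0.50, y -0.11 to 0.11) stands between caddies and mat: carry above or behind it.
- bolt_a: Loose dark steel hex bolt lying in the orange caddy, 37 mm long, head 17 mm across flats, shank 10 mm thick. Origin: on its axis at mid length.
- bolt_b: A second loose bolt, just like bolt_a, in the same caddy. Origin: on its axis at mid length.

How it is judged:
On the way:
1. the orange caddy is lifted clear of the bench, held by the fingers, both bolts inside (height (world z) of orange_caddy above 0.03 m and contact force between the fingers and orange_caddy above 0.5 N and x of bolt_a in the frame of orange_caddy between -0.058 and 0.058 m and y of bolt_a in the frame of orange_caddy between -0.043 and 0.043 m and z of bolt_a in the frame of orange_caddy between 0 and 0.034 m and x of bolt_b in the frame of orange_caddy between -0.058 and 0.058 m and y of bolt_b in the frame of orange_caddy between -0.043 and 0.043 m and z of bolt_b in the frame of orange_caddy between 0 and 0.034 m), for 0.2 s.
At the end, for the whole second after the job is handed in: The orange caddy stands flat and still on the mat, its centre within 20 mm of the mat's centre, its handle within 15 degrees of the mat's long side (either way round), both bolts inside the tray, released (horizontal distance between orange_caddy and mat below 0.02 m and angle between the x axis of orange_caddy and the x axis of mat, either way round below 0.26 rad and angle between orange_caddy's own z axis and vertical below 0.06 rad and height (world z) of orange_caddy between 0.001 and 0.008 m and linear speed of orange_caddy below 0.02 m/s and x of bolt_a in the frame of orange_caddy between -0.058 and 0.058 m and y of bolt_a in the frame of orange_caddy between -0.043 and 0.043 m and z of bolt_a in the frame of orange_caddy between 0 and 0.034 m and x of bolt_b in the frame of orange_caddy between -0.058 and 0.058 m and y of bolt_b in the frame of orange_caddy between -0.043 and 0.043 m and z of bolt_b in the frame of orange_caddy between 0 and 0.034 m); the robot touches nothing.
It fails at once if the orange caddy is tilted more than 23 degrees (angle between orange_caddy's own z axis and vertical above 0.4 rad).
It fails at once if the orange caddy is dropped or thrown: moving faster than 0.5 m/s out of the fingers (linear speed of orange_caddy above 0.5 m/s and contact force between the fingers and orange_caddy below 0.05 N).
It fails at once if a bolt is spilled out of the caddy (not (x of bolt_a in the frame of orange_caddy between -0.058 and 0.058 m and y of bolt_a in the frame of orange_caddy between -0.043 and 0.043 m and x of bolt_b in the frame of orange_caddy between -0.058 and 0.058 m and y of bolt_b in the frame of orange_caddy between -0.043 and 0.043 m)).
It also fails if it takes over 45 s, if anything falls off the work surface, if the arm or the gripper's body presses on something with over 40 N, if the wrist force passes 120 N, or if a joint passes its speed limit or range.

## Working session

There is one attempt and no reset: what is moved stays moved. The work goes in short steps, Python scripts to look and compute and a tool call to move; the robot and the scene stay as the last step left them, time stands still between calls to the robot, and variables do not carry over. Pictures are saved under pics/ and viewed, and the job is handed in when it is done.

Besides the shell and the picture viewer there is one more tool, called after "Call:" by a JSON object that holds its "name" and its "arguments", one argument or row to a line. carry_out: Moves the arm, as the interface text tells. Its arguments: {"type":"object","properties":{"steps":{"type":"array","items":{"type":"object","properties":{"xyz":{"type":"array","items":{"type":"number"}},"rot":{"type":"array","items":{"type":"number"}}}}},"grip":{"type":"number"},"force":{"type":"number"}},"required":["steps"]}

```bash
mkdir -p pics; ls; python3 - <<'E'
from plant import *
import cv2
s=read_state();print(s)
for n in ["scene","top"]:
    print(n,calibration(n)); cv2.imwrite(f"pics/{n}0.png",read_camera(n)[:,:,::-1])
print(calibration("wrist"))
try: print(nose_length)
except Exception as e: print(e)
E
```

```text
pics
{'t': 0.0, 'q': array([ 1.20059884e+00,  1.31162362e-01,  1.48929746e+00, -7.03171666e-06,
        1.52301781e+00, -8.53869239e-02]), 'dq': array([ 0.00061296, -0.00108278, -0.00050375,  0.0010664 , -0.00067037,
       -0.0011764 ]), 'joint_torque': array([-8.42901250e-05, -5.59843504e+01, -4.91755700e+01,  7.69131398e-02,
        3.54982086e-02, -1.14385659e-04]), 'tool_pos': array([0.16833699, 0.57526445, 0.20507679]), 'orientation': array([ 2.51342763e+00,  1.88307623e+00, -2.50577431e-03]), 'force': array([ 0.14834654, -0.036365  , -0.64355574]), 'wrist_torque': array([-0.03245504,  0.00199319,  0.01238481]), 'opening': 0.09326752970914252}
scene {'fov_y': 57.851658986714746, 'cx': 258.51043085022116, 'cy': 190.7312693061758, 'dist_coeffs': array([-0.00248304,  0.        ,  0.        ,  0.        ,  0.        ]), 'xyz': array([ 0.03513967, -0.67411473,  0.71440516]), 'attitude': array([-2.16059175,  0.71565912, -0.34401421])}
top {'fov_y': 47.27030422654356, 'cx': 254.02567290945157, 'cy': 197.79074624677253, 'dist_coeffs': array([-0.08145477,  0.        ,  0.        ,  0.        ,  0.        ]), 'xyz': array([ 0.27555015, -0.01337861,  1.20981345]), 'attitude': array([-2.08396777,  2.13297945, -0.22603774])}
{'fov_y': 66.99583294179108, 'cx': 257.28313826392775, 'cy': 189.7630833764188, 'dist_coeffs': array([-0.07478171,  0.        ,  0.        ,  0.        ,  0.        ]), 'xyz': array([0.1048468 , 0.59445994, 0.38441829]), 'attitude': array([2.34755773, 1.75709149, 0.21694098])}
0.017
```

View pics/scene0.png

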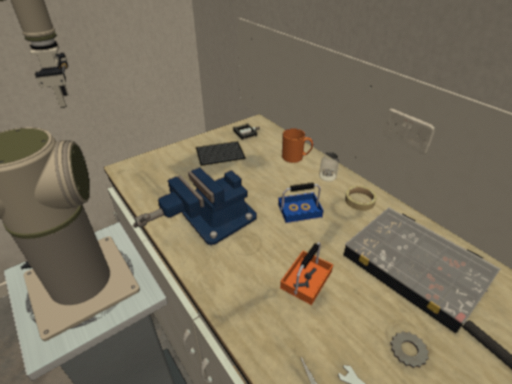

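View pics/top0.png

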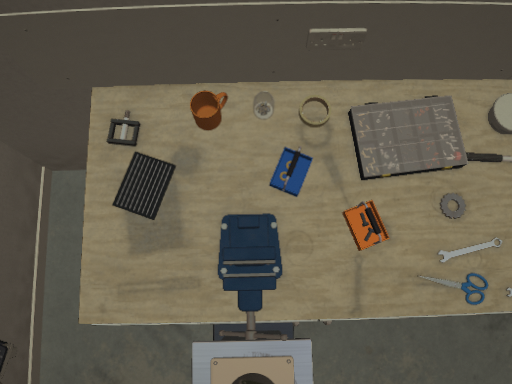

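The top view shows the orange caddy at about (366,225), the mat at (144,186), the vice at (250,255) and the blue twin at (291,172). The scene view agrees, with the orange caddy at (306,275) and the mat at (220,153). Next I'll zoom in and measure.

```bash
cat > h.py <<'E'
import numpy as np, cv2
from scipy.spatial.transform import Rotation as R
def K(c,h=384):
    f=h/2/np.tan(np.radians(c['fov_y']/2)); return np.array([[f,0,c['cx']],[0,f,c['cy']],[0,0,1]])
def ray(c,uv):
    p=cv2.undistortPoints(np.array(uv,float).reshape(-1,1,2),K(c),c['dist_coeffs']).reshape(-1,2)
    d=np.c_[p,np.ones(len(p))]@R.from_rotvec(c['attitude']).as_matrix().T
    return c['xyz'],d
def plane(c,uv,z):
    o,d=ray(c,uv); return o+d*((z-o[2])/d[:,2])[:,None]
def proj(c,P):
    Rm=R.from_rotvec(c['attitude']).as_matrix().T
    return cv2.projectPoints(np.array(P,float).reshape(-1,3),cv2.Rodrigues(Rm)[0],-Rm@c['xyz'],K(c),c['dist_coeffs'])[0].reshape(-1,2)
E
python3 - <<'E'
from plant import *
from h import *
for n,a in [("top",(335,190,70)),("top",(100,140,90)),("scene",(265,230,80))]:
    im=cv2.imread(f"pics/{n}0.png"); x,y,w=a
    z=cv2.resize(im[y:y+w,x:x+w],(560,560),interpolation=cv2.INTER_NEAREST); cv2.imwrite(f"pics/z_{n}_{x}.png",z)
im=cv2.imread("pics/top0.png"); c=calibration("top")
hsv=cv2.cvtColor(im,cv2.COLOR_BGR2HSV)
m=((hsv[...,0]<14)&(hsv[...,1]>170)&(hsv[...,2]>90)).astype(np.uint8); m[:150]=0; m[:,:320]=0; m[:,410:]=0
m=cv2.morphologyEx(m,cv2.MORPH_CLOSE,np.ones((9,9)))
r=cv2.minAreaRect(cv2.findNonZero(m)); print("caddy",r)
P=plane(c,cv2.boxPoints(r),0.028); print(P.round(3),P.mean(0).round(3)); print(np.linalg.norm(np.diff(P,axis=0),axis=1))
for z in(0,.03): print(z,plane(c,[r[0]],z))
# mat
v=im.max(2); m=((v<75)).astype(np.uint8); m[:145]=0; m[225:]=0; m[:,185:]=0; m[:,:105]=0
m=cv2.morphologyEx(m,cv2.MORPH_CLOSE,np.ones((7,7)));m=cv2.morphologyEx(m,cv2.MORPH_OPEN,np.ones((7,7)))
r=cv2.minAreaRect(cv2.findNonZero(m)); print("mat",r)
P=plane(c,cv2.boxPoints(r),0.004); print(P.round(3),P.mean(0).round(3)); d=np.diff(P,axis=0);print(np.linalg.norm(d,axis=1),np.degrees(np.arctan2(d[:,1],d[:,0])))
E
```

```text
caddy ((365.7544860839844, 224.68936157226562), (42.20883560180664, 32.96205520629883), 67.61986541748047)
[[ 0.488 -0.258  0.028]
 [ 0.521 -0.345  0.028]
 [ 0.411 -0.381  0.028]
 [ 0.38  -0.295  0.028]] [ 0.45  -0.32   0.028]
[0.09341388 0.11526892 0.09182966]
0 [[ 0.45368005 -0.32712606  0.        ]]
0.03 [[ 0.44926293 -0.319346    0.03      ]]
mat ((143.94412231445312, 184.77352905273438), (44.38383102416992, 60.40179443359375), 22.166345596313477)
[[0.528 0.386 0.004]
 [0.692 0.327 0.004]
 [0.638 0.206 0.004]
 [0.477 0.267 0.004]] [0.584 0.296 0.004]
[0.17482455 0.13262106 0.17241189] [ -19.80527199 -113.98555239  159.06237366]
```

View pics/z_top_335.png

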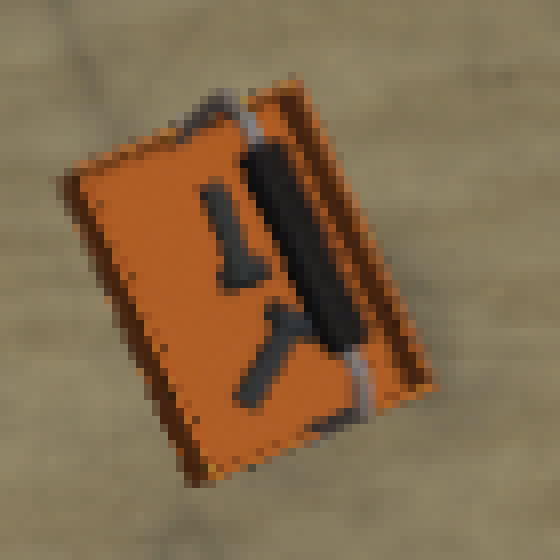

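View pics/z_scene_265.png

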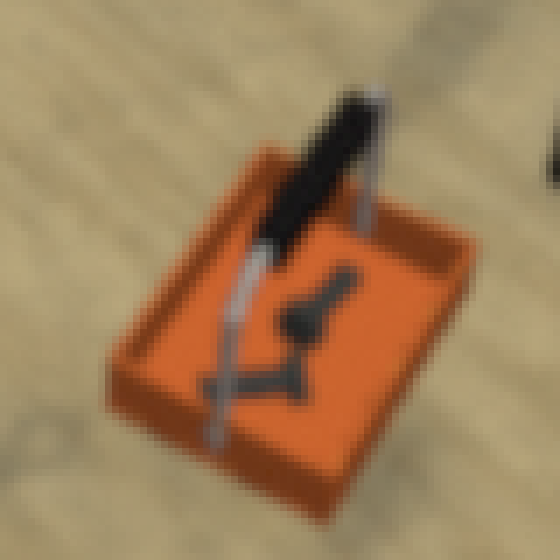

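View pics/z_top_100.png

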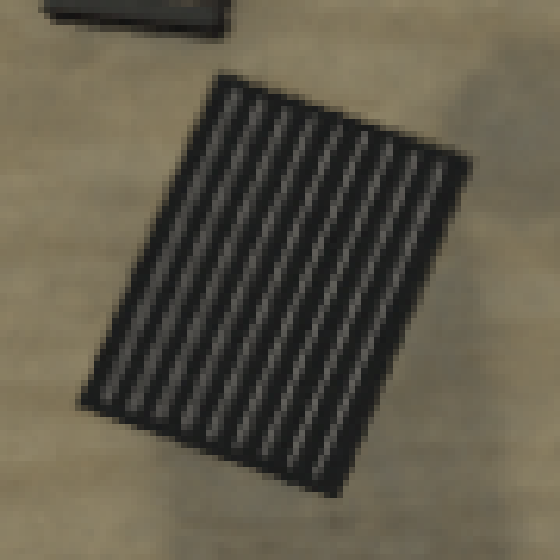

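The zooms show two bolts inside the orange tray. The grip runs from about (368,210) to (378,232) in the top view and is centred near (310,255) in the scene view. I'll triangulate it from both views.

```bash
cat > tri.py <<'E'
from h import *
def tri(a,ua,b,ub):
    oa,da=ray(a,[ua]);ob,db=ray(b,[ub]);da=da[0]/np.linalg.norm(da);db=db[0]/np.linalg.norm(db)
    t=np.linalg.lstsq(np.c_[da,-db],ob-oa,rcond=None)[0];p=oa+t[0]*da;q=ob+t[1]*db
    return (p+q)/2,np.linalg.norm(p-q)
E
python3 - <<'E'
from plant import *
from tri import *
c=calibration("top");s=calibration("scene")
def ends(n,roi):
    im=cv2.imread(f"pics/{n}0.png");x,y,w,h=roi
    b=im[y:y+h,x:x+w].max(2)
    m=(b<42).astype(np.uint8); k,l,st,ce=cv2.connectedComponentsWithStats(m); i=1+np.argmax(st[1:,4]); print(n,st[i],ce[i]+[x,y])
    p=np.argwhere(l==i)[:,::-1]+[x,y]; r=cv2.minAreaRect(p.astype(np.float32)); print(r); return r[0]
u=ends("top",(362,205,22,32)); v=ends("scene",(300,240,22,30))
print(tri(c,u,s,v))
g=plane(c,[[367.8,209.5],[377.5,231.5]],.095); d=g[1]-g[0]; print("plane",plane(c,[u],.095),g,np.degrees(np.arctan2(d[1],d[0])),np.linalg.norm(d))
# underside/walls: projection check with pose
x0,y0=plane(c,[u],.095)[0,:2]
m=cv2.imread("pics/top0.png")
# mat in scene
im=cv2.imread("pics/scene0.png");b=im.max(2);k=(b<75).astype(np.uint8);M=np.zeros_like(k);M[138:170,190:250]=k[138:170,190:250]
r=cv2.minAreaRect(cv2.findNonZero(cv2.morphologyEx(M,cv2.MORPH_CLOSE,np.ones((5,5)))))
q=cv2.findNonZero(M);ap=cv2.approxPolyDP(cv2.convexHull(q),3,True).reshape(-1,2);print(plane(s,ap,.004).round(3))
E
```

```text
top [  3   3  15  26 142] [372.35211268 220.78873239]
((372.21575927734375, 220.6746368408203), (26.40062713623047, 5.462198734283447), 65.55604553222656)
scene [  3   5  15  21 109] [309.99082569 254.55045872]
((310.0199890136719, 254.63999938964844), (5.200000762939453, 22.600004196166992), 36.86989212036133)
(array([ 0.44987722, -0.32065949,  0.09259723]), np.float64(0.0005107457793534677))
plane [[ 0.44972307 -0.32014441  0.095     ]] [[ 0.47935604 -0.31085946  0.095     ]
 [ 0.42121048 -0.33171106  0.095     ]] -160.27163698121532 0.06177131979875651
[[0.709 0.33  0.004]
 [0.631 0.21  0.004]
 [0.458 0.252 0.004]
 [0.526 0.373 0.004]]
```

The grip centre triangulates to (0.450, -0.320, 0.093), against a nominal height of 0.092. The handle runs at about 19°. The mat is centred at about (0.583, 0.294) with its long side at about -20.4°, and both views agree. I'll approach by an arc round the vice and above it.

Call:
{"name": "carry_out", "arguments": {
  "steps": [
    {"xyz":[3,-3,2],"rot":[0,0,-7]},
    {"xyz":[6,-6,4],"rot":[0,0,-14]},
    {"xyz":[9.5,-9.5,6],"rot":[0,0,-21]},
    {"xyz":[13,-13,8],"rot":[0,0,-28]},
    {"xyz":[16.5,-16.5,10],"rot":[0,0,-35]},
    {"xyz":[20,-20,12],"rot":[0,0,-42]},
    {"xyz":[23.5,-23.5,13],"rot":[0,0,-49]},
    {"xyz":[27,-27,13],"rot":[0,0,-56]},
    {"xyz":[30,-30.5,13],"rot":[0,0,-63]},
    {"xyz":[33,-34,13],"rot":[0,0,-70]}
  ],
  "grip": 1
}}

```text
t: 1.1
tool_pos: [0.4962, 0.2381, 0.336]
orientation: [-3.14, -0.093, 0.0]
force: [-0.0, 1.4, -0.0]
opening: 0.0926
```

Call:
{"name": "carry_out", "arguments": {
  "steps": [
    {"xyz":[0,-4,0],"rot":[0,0,-7]},
    {"xyz":[0,-8.5,0],"rot":[0,0,-14]},
    {"xyz":[0,-13,0],"rot":[0,0,-21]},
    {"xyz":[0,-17.5,0],"rot":[0,0,-28]},
    {"xyz":[0,-22,0],"rot":[0,0,-35]},
    {"xyz":[0,-26.5,0],"rot":[0,0,-42]},
    {"xyz":[-1,-31,0],"rot":[0,0,-49]},
    {"xyz":[-2,-35,0],"rot":[0,0,-56]},
    {"xyz":[-3,-39,0],"rot":[0,0,-63]},
    {"xyz":[-4,-43,0],"rot":[0,0,-70]}
  ]
}}

```text
t: 2.1
tool_pos: [0.4543, -0.1917, 0.3358]
orientation: [-2.626, 1.725, 0.001]
force: [0.6, 0.9, 0.0]
opening: 0.0935
```

Call:
{"name": "carry_out", "arguments": {
  "steps": [
    {"xyz":[-0.3,-3.5,0],"rot":[0,0,-1.5]},
    {"xyz":[-0.6,-7,-2],"rot":[0,0,-3]},
    {"xyz":[-0.8,-10,-5],"rot":[0,0,-4.5]},
    {"xyz":[-0.9,-12,-8],"rot":[0,0,-4.7]},
    {"xyz":[-0.9,-12.6,-11],"rot":[0,0,-4.7]},
    {"xyz":[-0.9,-12.6,-13],"rot":[0,0,-4.7]},
    {"xyz":[-0.9,-12.6,-13],"rot":[0,0,-4.7]},
    {"xyz":[-0.9,-12.6,-13],"rot":[0,0,-4.7]}
  ]
}}

```text
t: 2.9
tool_pos: [0.446, -0.316, 0.2062]
orientation: [-2.557, 1.825, 0.002]
force: [0.5, -0.1, 0.9]
opening: 0.0928
```

```bash
python3 - <<'E'
from plant import *
from h import *
s=read_state();print(s['t'],s['tool_pos'],s['orientation'],s['q']);c=calibration("wrist");im=read_camera("wrist")[:,:,::-1].copy();cv2.imwrite("pics/w1.png",im)
b=im.max(2)
print(proj(c,[[.45,-.32,.101]]))
E
```

```text
2.9 [ 0.44596207 -0.31596535  0.20618582] [-2.55727203e+00  1.82459882e+00  1.57423064e-03] [-7.10251965e-01 -1.29746404e-02  1.63712838e+00  3.63841801e-05
  1.51844856e+00  5.29196499e-01]
[[261.41470253 184.39489247]]
```

View pics/w1.png

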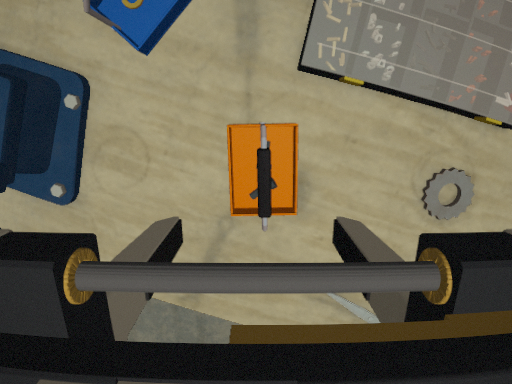

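In the wrist view the grip runs vertically from (264,148) to (265,217). It is aligned with the fingers' centre plane, and a bolt shows under it. I'll refine the position with this view.

```bash
python3 - <<'E'
from plant import *
from h import *
s=read_state();print(s['t'],s['tool_pos'],s['orientation'])
c=calibration("wrist");im=read_camera("wrist")[:,:,::-1].copy();cv2.imwrite("pics/w2.png",im)
g=im[140:225,245:285]; m=(g.max(2)<45).astype(np.uint8)
# erase bolts: opening by vertical kernel
m=cv2.morphologyEx(m,cv2.MORPH_OPEN,np.ones((25,5),np.uint8))
p=cv2.findNonZero(m).astype(np.float32)+[245,140]
r=cv2.minAreaRect(p.astype(np.float32));print(r)
P=plane(c,[r[0]],.099);print(P)
rows=[(y,p[p[:,0,1]==y,0,0].mean()) for y in range(150,216)if (p[:,0,1]==y).any()]
rows=np.array(rows);l=np.polyfit(rows[:,0],rows[:,1],1);y0,y1=rows[0,0],rows[-1,0]
E=plane(c,[[np.polyval(l,y0),y0],[np.polyval(l,y1),y1]],.099);d=E[0]-E[1];print(E,np.linalg.norm(d),np.degrees(np.arctan2(d[1],d[0])))
print(s['orientation'],"toolx",np.degrees(np.arctan2(*R.from_rotvec(s['orientation']).as_matrix()[[1,0],0])))
E
```

```text
2.95 [ 0.44663008 -0.31640207  0.20741955] [ 2.55747940e+00 -1.82439704e+00  2.13445647e-03]
((262.5, 183.0), (66.0, 11.0), 90.0)
[[ 0.45184063 -0.32141237  0.099     ]]
[[ 0.4834681  -0.31022143  0.099     ]
 [ 0.41950301 -0.33317486  0.099     ]] 0.06795875818327482 19.740175159386087
[ 2.55747940e+00 -1.82439704e+00  2.13445647e-03] toolx -71.00491533464474
```

Call:
{"name": "carry_out", "arguments": {
  "steps": [
    {"xyz":[0.4,-0.4,-1],"rot":[0,0,0.5]},
    {"xyz":[0.4,-0.4,-2.5],"rot":[0,0,0.5]},
    {"xyz":[0.4,-0.4,-4],"rot":[0,0,0.5]},
    {"xyz":[0.4,-0.4,-5],"rot":[0,0,0.5]},
    {"xyz":[0.4,-0.4,-6],"rot":[0,0,0.5]},
    {"xyz":[0.4,-0.4,-6],"rot":[0,0,0.5]},
    {"xyz":[0.4,-0.4,-6],"rot":[0,0,0.5]},
    {"xyz":[0.4,-0.4,-6],"rot":[0,0,0.5]}
  ]
}}

```text
t: 3.8
tool_pos: [0.4505, -0.3205, 0.1469]
orientation: [2.565, -1.813, 0.002]
force: [0.7, -1.0, -0.2]
opening: 0.0932
```

```bash
python3 - <<'E'
from plant import *
from h import *
s=read_state();print(s['t'],s['tool_pos'],s['orientation'],s['dq'])
c=calibration("wrist");im=read_camera("wrist")[:,:,::-1].copy();cv2.imwrite("pics/w3.png",im)
cv2.imwrite("pics/s3.png",read_camera("scene")[:,:,::-1]);s=read_state();print(s['tool_pos'])
E
```

```text
3.8 [ 0.45054153 -0.32053976  0.14689026] [ 2.56521479e+00 -1.81346240e+00  1.85020345e-03] [-0.00029136 -0.00475355 -0.00388957 -0.00015385 -0.00105644 -0.00041051]
[ 0.45057624 -0.32060408  0.14699032]
```

View pics/w3.png

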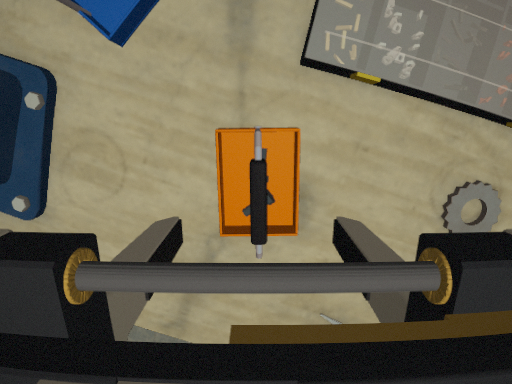

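View pics/s3.png

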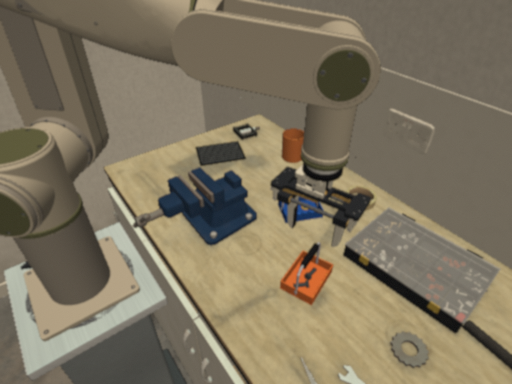

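The scene view shows the jaws straddling the line above the grip, with tips near (292,222) and (335,240). In the wrist view the grip is centred between the fingers at x of about 258. I'll descend and grip.

Call:
{"name": "carry_out", "arguments": {
  "steps": [
    {"xyz":[0,0,-1],"rot":[0,0,0]},
    {"xyz":[0,0,-2.2],"rot":[0,0,0]},
    {"xyz":[0,0,-3.4],"rot":[0,0,0]},
    {"xyz":[0,0,-4.5],"rot":[0,0,0]},
    {"xyz":[0,0,-5.2],"rot":[0,0,0]},
    {"xyz":[0,0,-5.7],"rot":[0,0,0]},
    {"xyz":[0,0,-5.7],"rot":[0,0,0]},
    {"xyz":[0,0,-5.7],"rot":[0,0,0]}
  ]
}}

```text
t: 4.7
tool_pos: [0.4503, -0.3204, 0.0894]
orientation: [-2.565, 1.814, -0.001]
force: [-0.7, 0.3, 0.3]
opening: 0.093
```

```bash
python3 - <<'E'
from plant import *
from h import *
im=read_camera("wrist")[:,:,::-1].copy();cv2.imwrite("pics/w4.png",im)
cv2.imwrite("pics/s4.png",cv2.resize(read_camera("scene")[180:330,230:430,::-1],None,fx=3.5,fy=3.5));s=read_state();print(s['tool_pos'],s['force'])
E
```

```text
[ 0.45057683 -0.32059015  0.08983764] [-0.19498622 -0.52281235 -0.26617925]
```

View pics/w4.png

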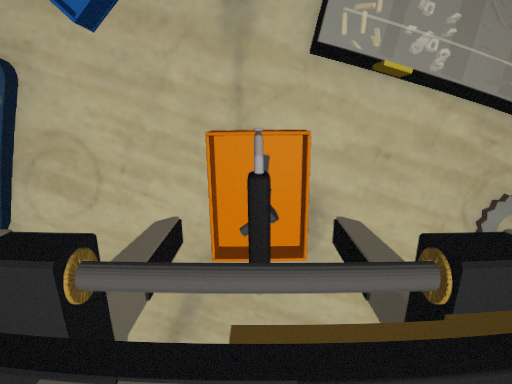

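View pics/s4.png

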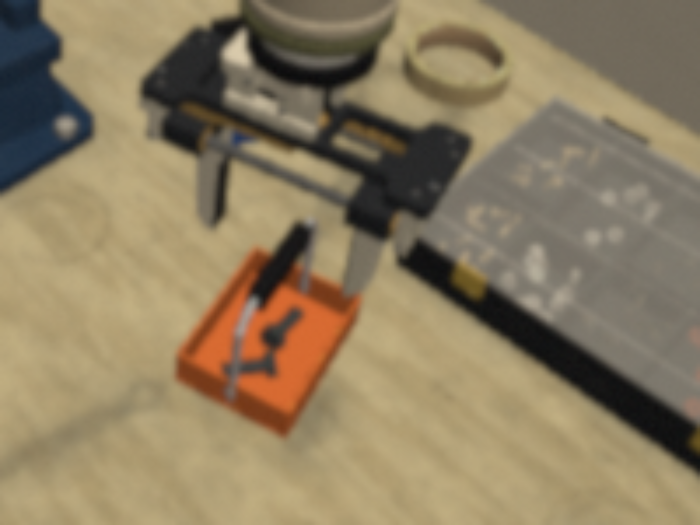

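```bash
python3 - <<'E'
from plant import *
from h import *
c=calibration("scene");t=np.radians(-70.5);d=np.array([np.cos(t),np.sin(t),0])
for h in (.073,.090):
  for k in (-.0465,-.06,0,.0465,.06): print(h,k,((proj(c,[np.array([.4505,-.3205,h])+k*d])[0]-[230,180])*3.5).round())
e=np.array([-d[1],d[0],0]);print(((proj(c,[[.4505,-.3205,.101]+.036*e,[.4505,-.3205,.101]-.036*e])-[230,180])*3.5).round())
E
```

```text
0.073 -0.0465 [218. 250.]
0.073 -0.06 [201. 242.]
0.073 0 [278. 280.]
0.073 0.0465 [342. 311.]
0.073 0.06 [361. 320.]
0.09 -0.0465 [219. 234.]
0.09 -0.06 [202. 225.]
0.09 0 [281. 263.]
0.09 0.0465 [345. 294.]
0.09 0.06 [364. 303.]
[[307. 218.]
 [256. 288.]]
```

```bash
python3 - <<'E'
from plant import *
from h import *
im=read_camera("scene")[:,:,::-1].copy()
z=cv2.resize(im[210:290,270:350],(600,600),interpolation=cv2.INTER_NEAREST)
c=calibration("scene");t=np.radians(-70.5);d=np.array([np.cos(t),np.sin(t),0]);e=np.array([-d[1],d[0],0])
for h,col in((.073,(0,255,0)),(.09,(255,0,255))):
  for k in (-.0465,-.064,0,.0465,.064):
    for w in(-.0075,.0075):
      u=(proj(c,[np.array([.4505,-.3205,h])+k*d+w*e])[0]-[270,210]+.5)*7.5; cv2.circle(z,tuple(int(v) for v in u),3,col,-1)
cv2.imwrite("pics/s5.png",z)
E
```

```text
(no output)
```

View pics/s5.png

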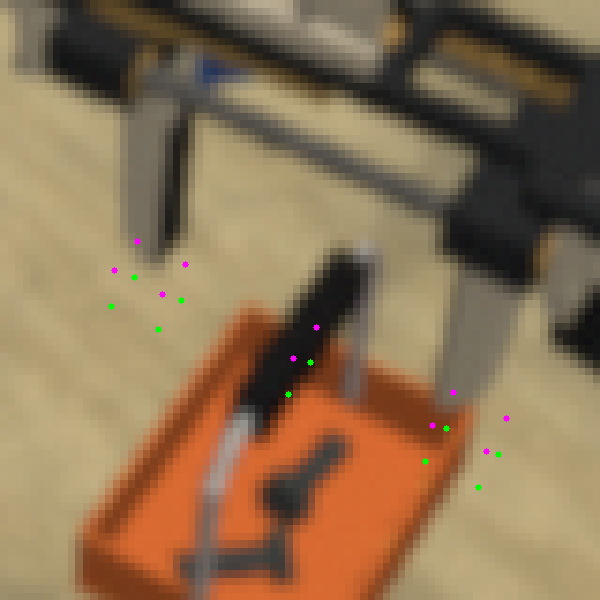

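The fingertips in the scene view appear about 60 px of zoom higher than the projection of the stated tip pose. Before closing I'll check this against the wrist and top views.

```bash
python3 - <<'E'
from plant import *
from h import *
s=read_state();c=calibration("wrist");T=R.from_rotvec(s['orientation']).as_matrix();p=s['tool_pos']
print("cam in tool",T.T@(c['xyz']-p)); print(p, T[:,2])
im=read_camera("wrist")[:,:,::-1].copy()
for z,col in((.017,(0,255,0)),(-.002,(255,0,255)),(-.02,(0,0,255))):
  for k in(-.064,-.0465,0,.0465,.064):
    for w in(-.0075,.0075):
      u=proj(c,[p+T@[k,w,z]])[0]; cv2.circle(im,tuple(int(v+.5) for v in u),2,col,-1)
for q in ([0.4505,-.3205,.101]+.036*np.array([.943,.334,0])*1,[0.4505,-.3205,.101]-.036*np.array([.943,.334,0])): cv2.circle(im,tuple(int(v+.5) for v in proj(c,[q])[0]),2,(255,255,0),-1)
cv2.imwrite("pics/w5.png",im)
t=read_camera("top")[:,:,::-1]; cv2.imwrite("pics/t5.png",t)
E
```

```text
cam in tool [ 0.00101049 -0.07015956 -0.17921025]
[ 0.45056231 -0.32057851  0.08982753] [ 8.82068407e-04 -8.12701982e-04 -9.99999281e-01]
```

View pics/w5.png

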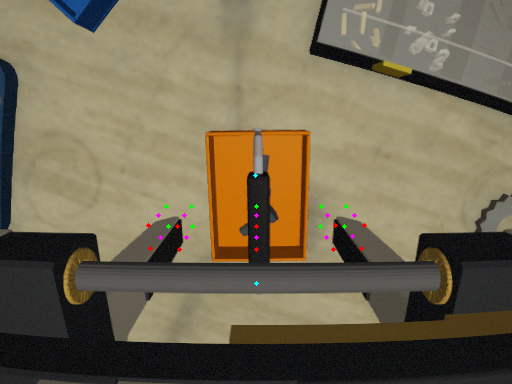

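View pics/t5.png

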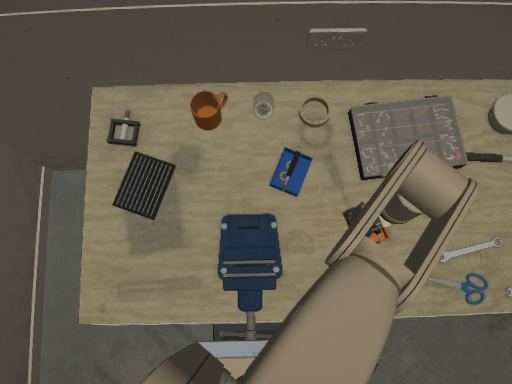

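Both the wrist and scene views put the visible open tips about 22 mm short of the stated nose length. I'll part-close to 37 mm, which stays clear of the 14 mm bar, to see whether the fingers extend as they close.

Call:
{"name": "carry_out", "arguments": {
  "steps": [
    {"xyz":[0,0,0],"rot":[0,0,0]},
    {"xyz":[0,0,0],"rot":[0,0,0]},
    {"xyz":[0,0,0],"rot":[0,0,0]},
    {"xyz":[0,0,0],"rot":[0,0,0]},
    {"xyz":[0,0,0],"rot":[0,0,0]},
    {"xyz":[0,0,0],"rot":[0,0,0]}
  ],
  "grip": 0.4
}}

```text
t: 5.55
tool_pos: [0.4502, -0.3202, 0.0891]
orientation: [2.565, -1.814, 0.0]
force: [-0.2, 0.1, -0.1]
opening: 0.0493
```

```bash
python3 - <<'E'
from plant import *
from h import *
s=read_state();c=calibration("wrist");T=R.from_rotvec(s['orientation']).as_matrix();p=s['tool_pos'];o=s['opening']/2;print(s['t'],p,s['opening'])
S=calibration("scene")
im=read_camera("wrist")[:,:,::-1].copy();sc=read_camera("scene")[:,:,::-1].copy()
sc=cv2.resize(sc[210:290,270:350],(600,600),interpolation=cv2.INTER_NEAREST)
for z,col in((.017,(0,255,0)),(-.005,(255,0,255))):
  for k in(-o,o):
    for w in(-.0075,.0075):
      q=p+T@[k,w,z]
      u=proj(c,[q])[0]; cv2.circle(im,tuple(int(v+.5) for v in u),2,col,-1)
      u=(proj(S,[q])[0]-[270,210]+.5)*7.5; cv2.circle(sc,tuple(int(v) for v in u),3,col,-1)
cv2.imwrite("pics/w6.png",im[100:300,130:380]);cv2.imwrite("pics/s6.png",sc)
E
```

```text
5.55 [ 0.45016451 -0.32024129  0.08910744] 0.04932047400556426
```

View pics/w6.png

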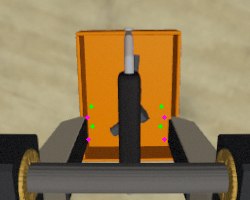

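View pics/s6.png

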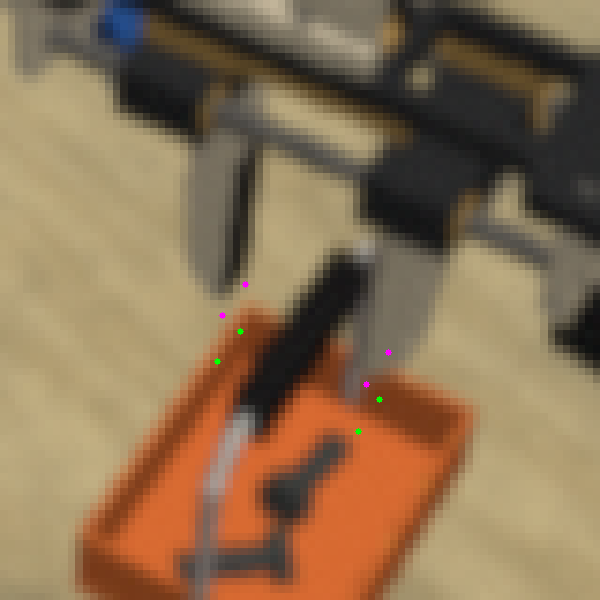

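The fingers slide straight and don't extend, so the visible tips really sit about 5 mm above the TCP. Going 18 mm lower is safe under either reading: the tips stay at 0.054 m or higher, above the 0.03 walls, and the body stays above 0.13.

Call:
{"name": "carry_out", "arguments": {
  "steps": [
    {"xyz":[0,0,-0.4],"rot":[0,0,0]},
    {"xyz":[0,0,-0.8],"rot":[0,0,0]},
    {"xyz":[0,0,-1.2],"rot":[0,0,0]},
    {"xyz":[0,0,-1.6],"rot":[0,0,0]},
    {"xyz":[0,0,-1.8],"rot":[0,0,0]},
    {"xyz":[0,0,-1.8],"rot":[0,0,0]}
  ]
}}

```text
t: 6.25
tool_pos: [0.4499, -0.32, 0.0705]
orientation: [-2.565, 1.814, 0.001]
force: [0.8, 1.0, 0.4]
opening: 0.0373
```

```bash
python3 - <<'E'
from plant import *
from h import *
s=read_state();print(s['t'],s['tool_pos'],s['force'],s['opening'])
sc=read_camera("scene")[:,:,::-1].copy()
cv2.imwrite("pics/s7.png",cv2.resize(sc[210:290,270:350],(600,600),interpolation=cv2.INTER_NEAREST))
E
```

```text
6.25 [ 0.44985626 -0.31997964  0.07052123] [0.76581172 0.97828164 0.3975316 ] 0.037321321864484676
```

View pics/s7.png

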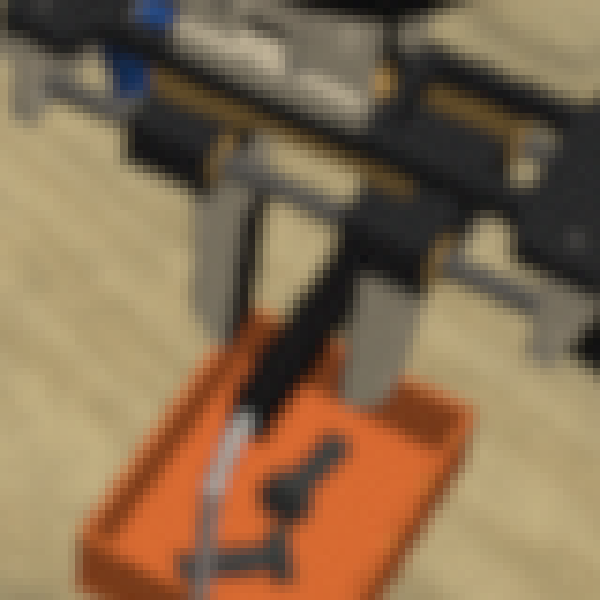

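The fingers now straddle the bar with both tips reaching its underside, at about (235,340) and (370,405). The left pad's lower part looks hidden behind the tray rim only because of the viewing angle. I'll close.

Call:
{"name": "carry_out", "arguments": {
  "steps": [
    {"xyz":[0,0,0],"rot":[0,0,0]},
    {"xyz":[0,0,0],"rot":[0,0,0]},
    {"xyz":[0,0,0],"rot":[0,0,0]},
    {"xyz":[0,0,0],"rot":[0,0,0]},
    {"xyz":[0,0,0],"rot":[0,0,0]},
    {"xyz":[0,0,0],"rot":[0,0,0]},
    {"xyz":[0,0,0],"rot":[0,0,0]},
    {"xyz":[0,0,0],"rot":[0,0,0]}
  ],
  "grip": 0,
  "force": 30
}}

```text
t: 7.1
tool_pos: [0.4503, -0.3204, 0.0713]
orientation: [2.565, -1.814, 0.001]
force: [0.2, -2.4, -1.0]
opening: 0.0139
```

```bash
python3 - <<'E'
from plant import *
from h import *
s=read_state();print(s['t'],s['tool_pos'],s['force'],s['opening'])
sc=read_camera("scene")[:,:,::-1].copy()
cv2.imwrite("pics/s8.png",cv2.resize(sc[210:300,260:350],(600,600),interpolation=cv2.INTER_NEAREST))
E
```

```text
7.1 [ 0.45029818 -0.32041017  0.07126507] [ 0.15749348 -2.41539417 -0.96683343] 0.01390422678060847
```

View pics/s8.png

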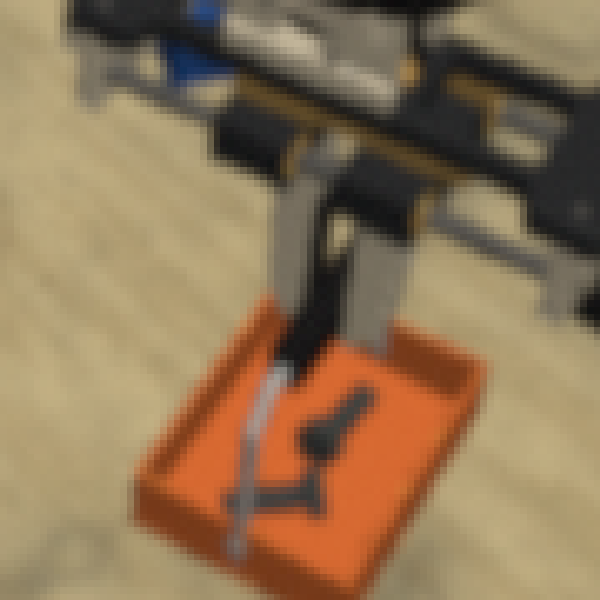

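The opening is 13.9 mm, which matches the 14 mm bar, and both bolts are inside. I'll make a gentle test lift.

Call:
{"name": "carry_out", "arguments": {
  "steps": [
    {"xyz":[0,0,0.2],"rot":[0,0,0]},
    {"xyz":[0,0,0.6],"rot":[0,0,0]},
    {"xyz":[0,0,1.1],"rot":[0,0,0]},
    {"xyz":[0,0,1.7],"rot":[0,0,0]},
    {"xyz":[0,0,2.4],"rot":[0,0,0]},
    {"xyz":[0,0,3.1],"rot":[0,0,0]},
    {"xyz":[0,0,3.7],"rot":[0,0,0]},
    {"xyz":[0,0,4.0],"rot":[0,0,0]},
    {"xyz":[0,0,4.0],"rot":[0,0,0]}
  ]
}}

```text
t: 8.05
tool_pos: [0.4505, -0.3205, 0.1119]
orientation: [2.565, -1.813, 0.002]
force: [-0.7, -0.7, -3.7]
opening: 0.0138
```

```bash
python3 - <<'E'
from plant import *
from h import *
s=read_state();print(s['t'],s['tool_pos'],s['force'],s['wrist_torque'],s['opening'])
sc=read_camera("scene")[:,:,::-1].copy()
cv2.imwrite("pics/s9.png",cv2.resize(sc[180:300,250:370],(600,600),interpolation=cv2.INTER_NEAREST))
E
```

```text
8.05 [ 0.45052732 -0.32052907  0.1119106 ] [-0.67085223 -0.66073543 -3.65499433] [-0.03033796  0.14052886 -0.06313281] 0.013825979042736133
```

View pics/s9.png

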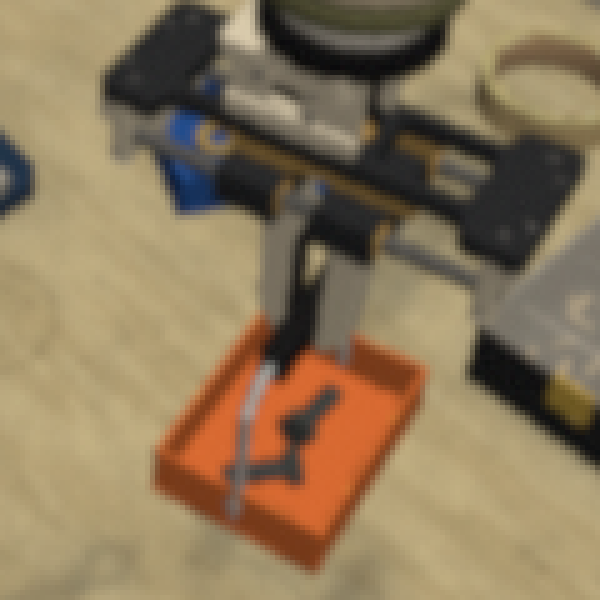

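The caddy is off the bench, load 3.7 N, bolts unmoved and level by eye. I'll lift above vice height.

Call:
{"name": "carry_out", "arguments": {
  "steps": [
    {"xyz":[0,0,0.5],"rot":[0,0,0]},
    {"xyz":[0,0,1.5],"rot":[0,0,0]},
    {"xyz":[0,0,3],"rot":[0,0,0]},
    {"xyz":[0,0,5],"rot":[0,0,0]},
    {"xyz":[0,0,7.5],"rot":[0,0,0]},
    {"xyz":[0,0,10],"rot":[0,0,0]},
    {"xyz":[0,0,12.5],"rot":[0,0,0]},
    {"xyz":[0,0,14.5],"rot":[0,0,0]},
    {"xyz":[0,0,16],"rot":[0,0,0]},
    {"xyz":[0,0,17],"rot":[0,0,0]}
  ]
}}

```text
t: 9.1
tool_pos: [0.4506, -0.3206, 0.2835]
orientation: [2.565, -1.813, 0.004]
force: [-0.6, -0.6, -5.1]
opening: 0.0134
```

```bash
python3 - <<'E'
from plant import *
from h import *
s=read_state();print(s['t'],s['tool_pos'],s['force'],s['wrist_torque'],s['opening'],s['q'])
sc=read_camera("scene")[:,:,::-1].copy()
cv2.imwrite("pics/s10.png",sc)
cv2.imwrite("pics/w10.png",read_camera("wrist")[:,:,::-1])
E
```

```text
9.1 [ 0.45057927 -0.32057468  0.28351629] [-0.56079361 -0.60951619 -5.09935449] [-0.01678417  0.15823639 -0.06132025] 0.01335044242873433 [-7.11086356e-01 -1.90434422e-02  1.50352079e+00 -2.73875803e-05
  1.65458547e+00  5.19702868e-01]
```

View pics/s10.png

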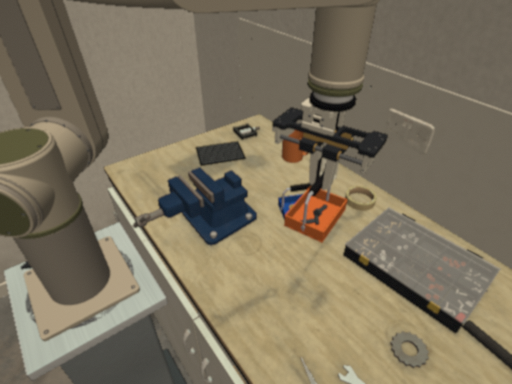

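View pics/w10.png

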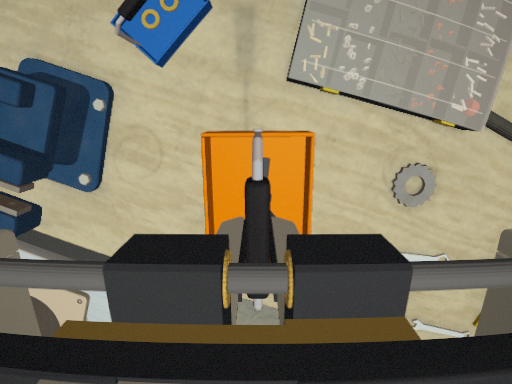

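Level, with the bolts inside. I'll carry with gentle ramps, turning -40° in total.

Call:
{"name": "carry_out", "arguments": {
  "steps": [
    {"xyz":[0.1,0.3,0],"rot":[0,0,-0.2]},
    {"xyz":[0.2,1,0],"rot":[0,0,-0.7]},
    {"xyz":[0.4,2,0],"rot":[0,0,-1.3]},
    {"xyz":[0.7,3.3,0],"rot":[0,0,-2.1]},
    {"xyz":[1,4.9,0],"rot":[0,0,-3.2]},
    {"xyz":[1.4,6.8,0],"rot":[0,0,-4.4]},
    {"xyz":[1.9,9,0],"rot":[0,0,-5.9]},
    {"xyz":[2.4,11.3,0],"rot":[0,0,-7.4]},
    {"xyz":[2.9,13.6,0],"rot":[0,0,-8.9]},
    {"xyz":[3.4,15.9,0],"rot":[0,0,-10.4]}
  ]
}}

```text
t: 10.2
tool_pos: [0.484, -0.1593, 0.2805]
orientation: [2.389, -2.04, -0.002]
force: [1.1, 0.8, -3.9]
opening: 0.014
```

Call:
{"name": "carry_out", "arguments": {
  "steps": [
    {"xyz":[0.5,2.3,0],"rot":[0,0,-1.5]},
    {"xyz":[1,4.6,0],"rot":[0,0,-3]},
    {"xyz":[1.5,6.9,0],"rot":[0,0,-4.5]},
    {"xyz":[2,9.2,0],"rot":[0,0,-6]},
    {"xyz":[2.5,11.5,0],"rot":[0,0,-7.5]},
    {"xyz":[3,13.8,0],"rot":[0,0,-9]},
    {"xyz":[3.5,16.1,0],"rot":[0,0,-10.5]},
    {"xyz":[4,18.4,0],"rot":[0,0,-12]},
    {"xyz":[4.5,20.7,0],"rot":[0,0,-13.5]},
    {"xyz":[5,23,0],"rot":[0,0,-15]}
  ]
}}

```text
t: 11.2
tool_pos: [0.5336, 0.0706, 0.2805]
orientation: [2.102, -2.334, -0.001]
force: [-0.6, -0.6, -4.0]
opening: 0.0134
```

Call:
{"name": "carry_out", "arguments": {
  "steps": [
    {"xyz":[0.5,2.3,0],"rot":[0,0,-1.5]},
    {"xyz":[1,4.6,0],"rot":[0,0,-3]},
    {"xyz":[1.5,6.9,0],"rot":[0,0,-4.5]},
    {"xyz":[2,9.2,0],"rot":[0,0,-6]},
    {"xyz":[2.5,11.5,0],"rot":[0,0,-7.5]},
    {"xyz":[2.9,13.6,0],"rot":[0,0,-9]},
    {"xyz":[3.3,15.4,0],"rot":[0,0,-10.4]},
    {"xyz":[3.7,17,0],"rot":[0,0,-11.6]},
    {"xyz":[4,18.3,0],"rot":[0,0,-12.7]},
    {"xyz":[4.3,19.4,0],"rot":[0,0,-13.5]}
  ]
}}

```text
t: 12.2
tool_pos: [0.5763, 0.2642, 0.2803]
orientation: [1.814, -2.563, -0.001]
force: [-0.1, 0.4, -3.9]
opening: 0.0137
```

Call:
{"name": "carry_out", "arguments": {
  "steps": [
    {"xyz":[0.2,0.9,0],"rot":[0,0,-0.5]},
    {"xyz":[0.4,1.7,0],"rot":[0,0,-0.9]},
    {"xyz":[0.5,2.3,0],"rot":[0,0,-1.1]},
    {"xyz":[0.5,2.7,0],"rot":[0,0,-1.1]},
    {"xyz":[0.5,2.9,0],"rot":[0,0,-1.1]},
    {"xyz":[0.5,2.9,0],"rot":[0,0,-1.1]},
    {"xyz":[0.5,2.9,0],"rot":[0,0,-1.1]}
  ]
}}

```text
t: 12.9
tool_pos: [0.5822, 0.2915, 0.2812]
orientation: [-1.79, 2.582, -0.0]
force: [0.4, -0.3, -3.9]
opening: 0.0138
```

```bash
python3 - <<'E'
from plant import *
from h import *
s=read_state();print(s['t'],s['tool_pos'],s['orientation'],s['force'],s['opening'],s['q'])
print("toolx",np.degrees(np.arctan2(*R.from_rotvec(s['orientation']).as_matrix()[[1,0],0])))
cv2.imwrite("pics/s11.png",read_camera("scene")[:,:,::-1])
cv2.imwrite("pics/w11.png",read_camera("wrist")[:,:,::-1])
E
```

```text
12.9 [0.58222049 0.29149579 0.28123243] [-1.78999543e+00  2.58166375e+00 -2.95708069e-04] [ 0.39216647 -0.33550393 -3.85914433] 0.013829738074970377 [ 3.85560797e-01  2.52621771e-01  1.21503349e+00 -1.66004324e-04
  1.67381341e+00  2.31463912e+00]
toolx -110.52902522046905
```

View pics/s11.png

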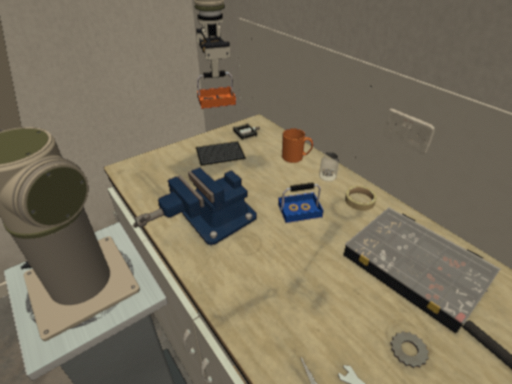

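View pics/w11.png

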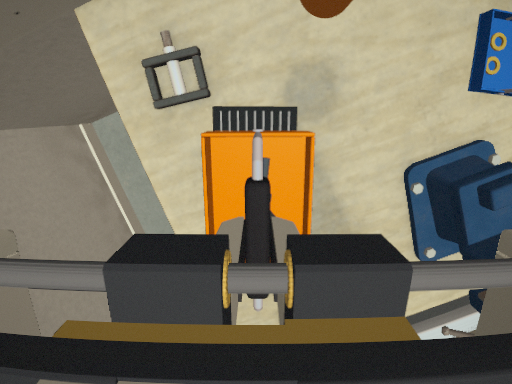

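The caddy hangs level over the mat. In the wrist view the mat's far edge, from (213,107) to (297,107), lies parallel to the caddy. I'll check the mat's end against this view.

```bash
python3 - <<'E'
from plant import *
from h import *
c=calibration("wrist");P=plane(c,[[212.5,106.5],[297,106]],.004);print(P,np.linalg.norm(P[1]-P[0]));d=P[1]-P[0];a=np.degrees(np.arctan2(d[1],d[0]));print(a,a+90)
a=np.radians(a+90);m=P.mean(0);
for s in(1,-1):print(m+s*.085*np.array([np.cos(a),np.sin(a),0]))
E
```

```text
[[0.68509986 0.32553909 0.004     ]
 [0.64042056 0.20477079 0.004     ]] 0.12876808859830147
-110.30240114584726 -20.302401145847256
[0.74247953 0.23566207 0.004     ]
[0.58304089 0.29464781 0.004     ]
```

Call:
{"name": "carry_out", "arguments": {
  "steps": [
    {"xyz":[0.1,0.3,-0.5],"rot":[0,0,0]},
    {"xyz":[0.1,0.3,-1.5],"rot":[0,0,0]},
    {"xyz":[0.1,0.3,-3],"rot":[0,0,0]},
    {"xyz":[0.1,0.3,-5],"rot":[0,0,0]},
    {"xyz":[0.1,0.3,-7.2],"rot":[0,0,0]},
    {"xyz":[0.1,0.3,-9.4],"rot":[0,0,0]},
    {"xyz":[0.1,0.3,-11.6],"rot":[0,0,0]},
    {"xyz":[0.1,0.3,-13.6],"rot":[0,0,0]},
    {"xyz":[0.1,0.3,-15.3],"rot":[0,0,0]},
    {"xyz":[0.1,0.3,-16.5],"rot":[0,0,0]}
  ]
}}

```text
t: 14.0
tool_pos: [0.5819, 0.2943, 0.1133]
orientation: [1.789, -2.579, -0.001]
force: [0.2, -0.5, -3.9]
opening: 0.0137
```

Call:
{"name": "carry_out", "arguments": {
  "steps": [
    {"xyz":[0,0,-0.9],"rot":[0,0,0]},
    {"xyz":[0,0,-1.6],"rot":[0,0,0]},
    {"xyz":[0,0,-2.1],"rot":[0,0,0]},
    {"xyz":[0,0,-2.5],"rot":[0,0,0]},
    {"xyz":[0,0,-2.8],"rot":[0,0,0]},
    {"xyz":[0,0,-3.0],"rot":[0,0,0]},
    {"xyz":[0,0,-3.0],"rot":[0,0,0]},
    {"xyz":[0,0,-3.0],"rot":[0,0,0]}
  ]
}}

```text
t: 14.8
tool_pos: [0.5833, 0.2949, 0.0864]
orientation: [-1.79, 2.581, -0.0]
force: [0.4, 0.2, -2.7]
opening: 0.0138
```

```bash
python3 - <<'E'
from plant import *
from h import *
s=read_state();print(s['t'],s['tool_pos'],s['force'],s['opening'])
cv2.imwrite("pics/s12.png",cv2.resize(read_camera("scene")[90:190,160:290,::-1],None,fx=5,fy=5,interpolation=cv2.INTER_NEAREST))
E
```

```text
14.8 [0.5833193  0.2948576  0.08640953] [ 0.38136285  0.19382323 -2.72416229] 0.013809409124627085
```

View pics/s12.png

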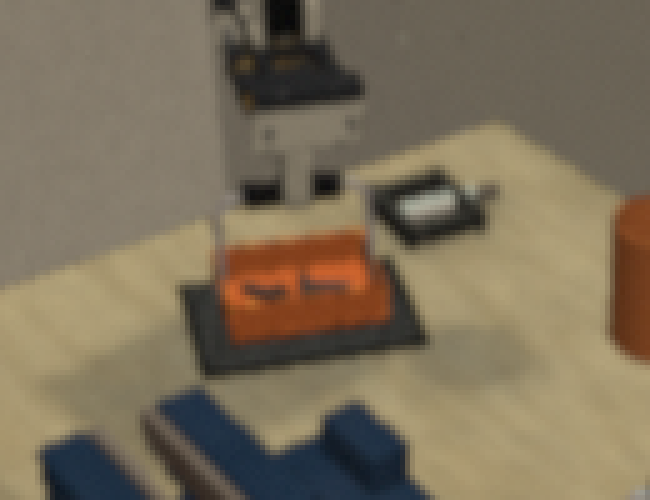

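About 1.1 cm above the mat, centred, both bolts visible in the tray at (265,292) and (325,285). I'll lower slowly.

Call:
{"name": "carry_out", "arguments": {
  "steps": [
    {"xyz":[0,0,-0.2],"rot":[0,0,0]},
    {"xyz":[0,0,-0.4],"rot":[0,0,0]},
    {"xyz":[0,0,-0.6],"rot":[0,0,0]},
    {"xyz":[0,0,-0.75],"rot":[0,0,0]},
    {"xyz":[0,0,-0.85],"rot":[0,0,0]},
    {"xyz":[0,0,-0.95],"rot":[0,0,0]},
    {"xyz":[0,0,-1.0],"rot":[0,0,0]},
    {"xyz":[0,0,-1.0],"rot":[0,0,0]},
    {"xyz":[0,0,-1.0],"rot":[0,0,0]}
  ]
}}

```text
t: 15.75
tool_pos: [0.5832, 0.2948, 0.0762]
orientation: [-1.79, 2.581, -0.0]
force: [-0.2, 0.3, -4.0]
opening: 0.0138
```

Call:
{"name": "carry_out", "arguments": {
  "steps": [
    {"xyz":[0,0,-0.05],"rot":[0,0,0]},
    {"xyz":[0,0,-0.1],"rot":[0,0,0]},
    {"xyz":[0,0,-0.1],"rot":[0,0,0]},
    {"xyz":[0,0,-0.1],"rot":[0,0,0]}
  ]
}}

```text
t: 16.15
tool_pos: [0.5833, 0.2948, 0.0753]
orientation: [-1.79, 2.581, -0.0]
force: [-0.5, -1.1, -2.3]
opening: 0.0142
```

Call:
{"name": "carry_out", "arguments": {
  "steps": [
    {"xyz":[0,0,-0.05],"rot":[0,0,0]},
    {"xyz":[0,0,-0.1],"rot":[0,0,0]},
    {"xyz":[0,0,-0.1],"rot":[0,0,0]},
    {"xyz":[0,0,-0.1],"rot":[0,0,0]}
  ]
}}

```text
t: 16.55
tool_pos: [0.5833, 0.2948, 0.0752]
orientation: [-1.79, 2.581, -0.0]
force: [-5.0, -3.2, 5.5]
opening: 0.0137
```

Contact is made: the force went from -4 N to +5.5 N. I'll ease off and release.

Call:
{"name": "carry_out", "arguments": {
  "steps": [
    {"xyz":[0,0,0.05],"rot":[0,0,0]},
    {"xyz":[0,0,0.05],"rot":[0,0,0]},
    {"xyz":[0,0,0.05],"rot":[0,0,0]},
    {"xyz":[0,0,0.05],"rot":[0,0,0]},
    {"xyz":[0,0,0.05],"rot":[0,0,0]},
    {"xyz":[0,0,0.05],"rot":[0,0,0]},
    {"xyz":[0,0,0.05],"rot":[0,0,0]},
    {"xyz":[0,0,0.05],"rot":[0,0,0]}
  ],
  "grip": 0.6
}}

```text
t: 17.35
tool_pos: [0.5831, 0.2948, 0.0746]
orientation: [1.79, -2.581, -0.0]
force: [-0.4, 0.2, -0.1]
opening: 0.0556
```

Call:
{"name": "carry_out", "arguments": {
  "steps": [
    {"xyz":[0,0,0.5],"rot":[0,0,0]},
    {"xyz":[0,0,1.5],"rot":[0,0,0]},
    {"xyz":[0,0,3],"rot":[0,0,0]},
    {"xyz":[0,0,5],"rot":[0,0,0]},
    {"xyz":[0,0,7.5],"rot":[0,0,0]},
    {"xyz":[0,0,10],"rot":[0,0,0]},
    {"xyz":[0,0,12.5],"rot":[0,0,0]},
    {"xyz":[0,0,14],"rot":[0,0,0]},
    {"xyz":[0,0,14],"rot":[0,0,0]},
    {"xyz":[0,0,14],"rot":[0,0,0]}
  ]
}}

```text
t: 18.35
tool_pos: [0.5832, 0.2948, 0.2146]
orientation: [-1.79, 2.581, -0.0]
force: [0.2, -0.0, -0.4]
opening: 0.0556
```

```bash
python3 - <<'E'
from plant import *
from h import *
s=read_state();print(s['t'],s['tool_pos'],s['force'],s['opening'])
c=calibration("wrist");w=read_camera("wrist")[:,:,::-1].copy();cv2.imwrite("pics/w13.png",w)
cv2.imwrite("pics/s13.png",cv2.resize(read_camera("scene")[90:190,160:290,::-1],None,fx=5,fy=5,interpolation=cv2.INTER_NEAREST))
hsv=cv2.cvtColor(w,cv2.COLOR_BGR2HSV);m=((hsv[...,0]<20)&(hsv[...,1]>170)&(hsv[...,2]>60)).astype(np.uint8);m[:80]=0;m[240:]=0;m[:,:190]=0;m[:,330:]=0
r=cv2.minAreaRect(cv2.findNonZero(m));print(r);P=plane(c,cv2.boxPoints(r),.034);print(P.round(3),P.mean(0))
E
```

```text
18.35 [0.58317637 0.29479124 0.21455154] [ 0.17604522 -0.02317492 -0.36370416] 0.055562001587198664
((257.4999694824219, 170.5), (90.99998474121094, 68.99998474121094), 90.0)
[[0.653 0.313 0.034]
 [0.624 0.234 0.034]
 [0.513 0.272 0.034]
 [0.545 0.357 0.034]] [0.58400282 0.29422235 0.034     ]
```

View pics/w13.png

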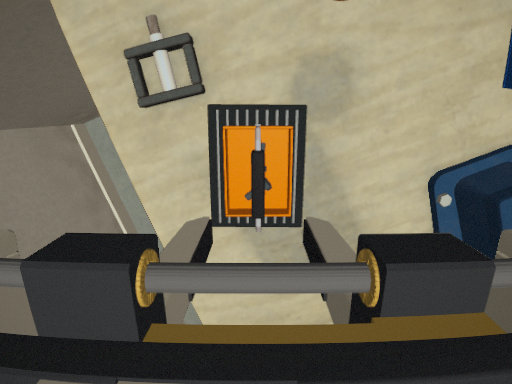

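View pics/s13.png

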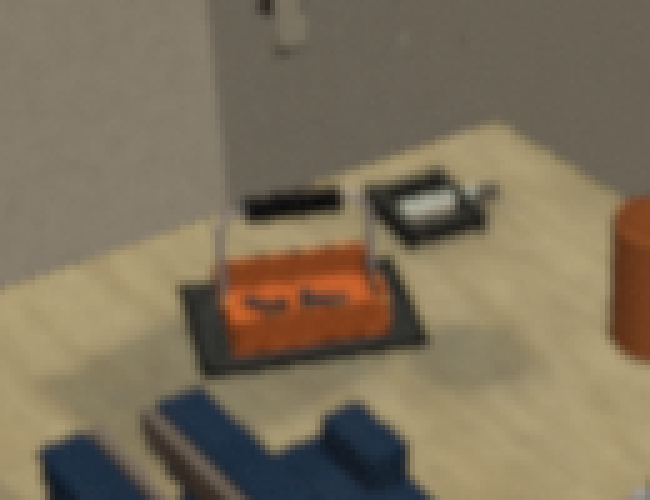

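The caddy is centred and aligned on the mat with both bolts in the tray, and the gripper is well clear with near-zero force. The tray centre measures (0.584, 0.294), against (0.583, 0.295) for the mat. I'll hand in.

```bash
python3 - <<'E'
from plant import *
print(close_job())
E
```

```text
the job is handed in; nothing more can be done
None
```

I picked up the orange caddy by its grip and carried it level above the vice. I set it on the middle of the mat, released it and handed the job in at about 18.4 s. No verdict is reported.

**Last checks:**
- **Position:** the caddy centre was about 1 mm from the mat centre, measured in the wrist view.
- **Angle:** the handle was within about 1° of the mat's long side.
- **Bolts:** both were visible inside the tray in the scene view after release. In the wrist view the grip partly hides them.
- **Set-down:** contact with the mat was about 5.5 N before I eased off and opened.
- **Gripper:** it stood about 14 cm above its release height, with no load.

**What disagreed:**
- **Fingertips:** the wrist and scene views showed the tips about 22 mm short of the stated 17 mm nose length. I gripped 18 mm lower than planned, and the fingers stopped at 13.9 mm on the 14 mm bar.
- **Arm position:** the arm stood 4–5 mm off its commanded position before the grasp, so I corrected to the measured pose.

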